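Drop the sprung work rest and load a casting for polishing

ROBOT

A 6-joint arm with a two-finger parallel gripper is mounted at the origin on the work surface. World frame = base frame: x ahead of the robot, y to its left, z up, the work surface at z = 0. Lengths are in m, angles in rad, forces in N, time in s.
With the tool pointing down it reaches from about 0.4 to 0.925 m from the base axis. Payload 12.5 kg.
Tool frame: the origin (TCP) lies midway between the tips of the shut fingers; the grasp point (between the pads) lies 19 mm behind it; z points along the fingers, y is the line along which they close (so a half turn about z gives the same grasp; the last joint's range is limited). The gripper opens to 95 mm and grips with 3 to 60 N. Pads are 20 mm wide; open, the fingers measure 119 mm over their backs; the gripper's body (75 mm by 180 mm) begins 59 mm behind the grasp point.
Start: joints at [-0.106, 0.491, 1.559, -0, 1.092, -0.106], TCP at [0.625, 0, 0.215] pointing down, gripper open.
Joint ranges: [-3.1, 3.1], [-0.84, 2.19], [0.05, 2.79], [-1.13, 4.28], [0.06, 2.93], [-2.69, 2.69]. Speed limits (rad/s): [2.22, 2.22, 2.79, 3.14, 3.14, 3.14].

INTERFACE

Orientations are given as a unit quaternion [x, y, z, w].
In Python, from workcell import robot, command_gripper, capture, order gives the robot as it stands. The module is installed in compiled form; this text tells all that it offers. Calls block until the motion is done:
- robot.movep(position, orientation): joint-space move of the TCP to a pose.
- robot.servo_line(position, attitude=None, v=0.15, threshold=None): straight line of the TCP; attitude=None keeps the orientation; v is the mean speed in m/s. With threshold (N) it stops when the force on the tool has changed by that much, and returns True; else False.
- robot.set_joints(angles): joint-space move.
- command_gripper(opening): finger opening in m; the grip force is fixed at half the most; returns when the fingers have stopped.
- robot.sleep(seconds).
- robot.ik(position, orientation): joint angles nearest the present ones, or None.
- robot.read_state(): the state.
- capture(name): name is "scene" or "side" or "wrist"; returns a dict with "frame" (400x640x3 uint8, blue, green, red), "mtx" (3x3 intrinsics, pixels), "k1" (the pictures are not rectified: a ray, as slopes to the right and down, at radius r is drawn at 1 + k1 r^2 times it, then the intrinsics apply), "pose" (4x4, takes a point from camera to world coordinates); the wrist camera has in their place "hand_eye" (4x4, takes a point from camera to tool coordinates, whose origin is the TCP and whose axes are the flange's). Camera axes: x right, y down, z forward; pixel columns grow to the right and rows downward; lengths in m; the calibration is good to about 2 mm. A picture is of the moment at which its call begins: read the wrist's pose just before it. There is no depth.
A pose or a line that the arm cannot do raises robot.MotionError and nothing moves.
- order.sign_off(): hands the job in; it is judged then, once.
The state is a dict: "clock": time; "joint_pos": joint angles; "qvel": joint speeds; "joint_efforts": joint torques, N m; "position": TCP position; "tool_rot": TCP orientation; "wrist_force": force on the tool from outside, world axes, zero at the start; "torque": the same for the moment, N m; "finger_gap": finger opening in m; "finger_force": force on a finger pad.
Only numpy, scipy, OpenCV 4.12 (cv2) and the standard library are available. Lean on these libraries where they do the work, as an engineer would, in place of code of your own. Each camera call takes 0.05 s, during which the arm holds its last target. There are 200 camera calls.

TASK

Get the bench polisher ready, with never more than a gentle push: tip its parked work rest over until it snaps down to its lower stop, and press on the plate there with the fingers (about 10 N, never as much as 25 N) to be sure it is home. Then stand the aluminium bracket on its foot in the middle of the rest's length, its long side towards the fence, and slide it sideways until it presses lightly but surely (about 5 to 10 N) against the fence and lies flush along it; let go and leave it there, with the rest still down and the other things on the bench left where they are.

Things in the scene. Friction and masses are not known exactly. Their poses are not given: they have to be found in the camera images.
- polisher: The fixed green bench polisher; same axes as hinge, origin on the bench under it. Grey felt wheel: 150 mm across, 26 mm wide, axle 183 mm out along x at hinge height, so its top is 75 mm above the hinge. Bearing block (y 30 to 120 mm, up to 36 mm over the hinge) and hood (up to 90 mm over it, behind the wheel's middle) all lie beyond x = 145 mm
- hinge (a point): Middle of the work rest's hinge line, 120 mm above the bench, fixed to the polisher. x points level from the hinge to the wheel (away from the robot), y along the hinge, z up. A thin cheek stands 69 to 79 mm to each side, up to 12 mm over the hinge
- rest (a joint): Work rest angle about its hinge, rad. About 0: parked, the plate stands up and leans 25 degrees past upright towards the robot. It turns up and over, away from the robot, to about 2.01: level, on its lower stop (readings 1.99 to 2.03). The stop is hard: it gives less than 1 mm under a 10 N press
- spring_pin (a point): Upper end of the coil spring, which holds the rest at either stop. The dead centre lies 0.4 to 1.1 rad from parked and is not the same each time. Up to it a push square to the plate near its free edge takes about 6 to 15 N, less towards the dead centre, more the nearer the hinge; past it the plate runs ahead by itself and snaps down
- rest_mid (a point): Middle of the working face of the rest, a steel plate 100 mm (x) x 130 mm (y) x 8 mm thick, 50 mm from the hinge line, which lies in this face. x points from the hinge to the free edge, y along the hinge, z out of the face: to the robot and a little down when parked, up when the rest is down. Axes then as those of hinge
- rest_edge (a point): Middle of the free edge of the rest, on the working face, 100 mm from the hinge; same axes as rest_mid
- fence_mid (a point): Middle of the fence's guiding side, at its foot on the working face, 53 mm from rest_mid on its y-minus side. The fence is a dark steel strip 94 mm long (x), 10 mm high, 8 mm thick, standing out of the face and facing y plus; same axes as rest_mid
- bracket: The loose aluminium casting, 0.15 to 0.3 kg: flat foot 70 mm (x) x 40 mm (y) x 8 mm with an upright lug on its middle, 34 mm (x) x 12 mm (y), top 50 mm above the underside, a dark hole through it. Origin at the centre of the underside, z up. Alike under a half turn. It stands on the bench right of the polisher. Flush at the fence its centre is 20 mm from fence_mid in y
- oil_bottle: Bystander, loose: white bottle 48 mm across, 110 mm high, upright near the bracket; origin under its middle
- pulley: Bystander, loose: dark steel pulley 60 mm across, 34 mm high, near the bracket; origin under its middle
- wrench: Bystander, loose: steel wrench 180 mm long, flat on the bench, left
- wire_brush: Bystander, loose: brush 200 mm long on the bench, left
- polish_tin: Bystander, loose: open steel tin 70 mm across, 50 mm high, on the right
- wax_bar: Bystander, loose: brown bar 90 x 40 x 30 mm, left

How it is judged:
By the outcome, as a careful person would: the job done as asked, in the order asked, and still so for the second after the job is handed in, with the robot touching nothing.
It also fails if it takes over 69 s, if anything falls off the work surface, if the arm or the gripper's body presses on something with over 40 N, if the wrist force passes 120 N, or if a joint passes its speed limit or range.

## Working session

There is one attempt and no reset: what is moved stays moved. The work goes in short steps, each a Python script; the robot and the scene stay as the last script left them, time stands still between calls to the robot, and variables do not carry over. Pictures are saved under pics/ and viewed, at most 10 in all, crops included, and the job is handed in when it is done.

```bash
mkdir -p pics
python3 - <<'E'
from workcell import robot, capture
import cv2,numpy as np,pickle
d={}
for n in("scene","side"):
    c=capture(n);d[n]=c;cv2.imwrite(f"pics/{n}0.png",c["frame"]);print(n,c["mtx"].tolist(),c["k1"],np.round(c["pose"],3).tolist())
pickle.dump(d,open("d0.pkl","wb"))
s=robot.read_state();print(s["clock"],s["tool_rot"],s["position"],s["wrist_force"])
E
```

```text
scene [[379.77949616082685, 0.0, 324.445787781315], [0.0, 379.77949616082685, 202.70290617931312], [0.0, 0.0, 1.0]] -0.023574657868494723 [[-0.752, 0.516, -0.411, 0.897], [0.66, 0.593, -0.462, 0.544], [0.005, -0.619, -0.786, 0.977], [0.0, 0.0, 0.0, 1.0]]
side [[458.94975443639015, 0.0, 322.9601313472811], [0.0, 458.94975443639015, 199.27785509846538], [0.0, 0.0, 1.0]] -0.1309229520739965 [[0.804, -0.336, 0.49, -0.139], [-0.594, -0.487, 0.641, -0.71], [0.023, -0.806, -0.591, 0.846], [0.0, 0.0, 0.0, 1.0]]
0.1 [ 7.07100355e-01  7.07113027e-01 -3.14924646e-04 -3.93714275e-04] [6.24775334e-01 4.14995005e-05 2.14123635e-01] [ 0.68545614 -0.02783666 -0.44110388]
```

View pics/scene0.png

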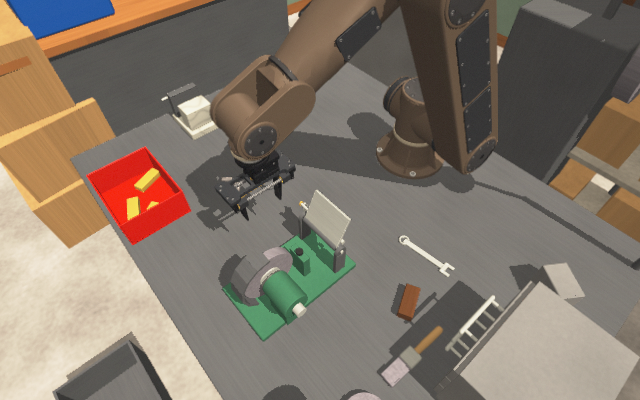

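View pics/side0.png

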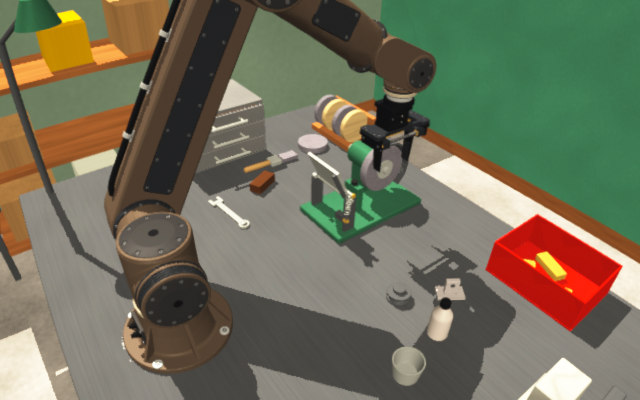

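The scene view shows the polisher at about (290,270), with the plate at (328,218). The side view shows the bracket at (452,290), bottle at (440,320), pulley at (400,293) and plate at (325,170). I'll zoom in on the plate and bracket.

```bash
cat > h.py <<'E'
import numpy as np,cv2,pickle
def ray(c,uv,T=None):
    T=c["pose"] if T is None else T
    K=c["mtx"];p=np.array([(uv[0]-K[0,2])/K[0,0],(uv[1]-K[1,2])/K[1,1]]);s=p.copy()
    for _ in range(20): s=p/(1+c["k1"]*(s@s))
    d=np.array(T)[:3,:3]@np.r_[s,1];return np.array(T)[:3,3],d/np.linalg.norm(d)
def onz(c,uv,z,T=None):
    o,d=ray(c,uv,T);return o+d*(z-o[2])/d[2]
def tri(*rs):
    A=0;b=0
    for o,d in rs:
        P=np.eye(3)-np.outer(d,d);A=A+P;b=b+P@o
    x=np.linalg.solve(A,b);return x,[np.linalg.norm((np.eye(3)-np.outer(d,d))@(x-o)) for o,d in rs]
def proj(c,X,T=None):
    T=np.array(c["pose"] if T is None else T);q=T[:3,:3].T@(np.array(X)-T[:3,3]);s=q[:2]/q[2];s=s*(1+c["k1"]*(s@s));K=c["mtx"]
    return np.array([K[0,0]*s[0]+K[0,2],K[1,1]*s[1]+K[1,2]])
E
python3 - <<'E'
from h import *
d=pickle.load(open("d0.pkl","rb"))
a=cv2.resize(d["scene"]["frame"][180:280,270:370],(400,400),interpolation=cv2.INTER_CUBIC)
b=cv2.resize(d["side"]["frame"][145:245,290:390],(400,400),interpolation=cv2.INTER_CUBIC)
cv2.imwrite("pics/z1.png",np.hstack([a,b]))
s=d["side"]
for n,uv in dict(brk=(452,296),bot=(439,336),pul=(400,298)).items(): print(n,onz(s,uv,0.0))
for n in d:
  f=d[n]["frame"].astype(int);m=((f[...,1]>f[...,2]+30)&(f[...,1]>f[...,0]+15)).astype(np.uint8)
  for c in cv2.findContours(m,0,2)[0]:
    if cv2.contourArea(c)>1500: 
      h=cv2.convexHull(c);h=cv2.approxPolyDP(h,4,True)[:,0];print(n,h.tolist(),[onz(d[n],u,0.0)[:2].round(3).tolist() for u in h])
E
```

```text
brk [ 0.58501019 -0.29995308  0.        ]
bot [ 4.67776006e-01 -3.63827804e-01  1.11022302e-16]
pul [ 0.47525768 -0.22756707  0.        ]
scene [[311, 230], [355, 264], [263, 340], [223, 288], [296, 235]] [[0.488, 0.023], [0.468, 0.198], [0.798, 0.202], [0.798, 0.011], [0.534, 0.007]]
side [[420, 198], [340, 242], [300, 207], [353, 163]] [[0.82, 0.038], [0.482, 0.019], [0.481, 0.215], [0.777, 0.321]]
side [[639, 244], [429, 127], [412, 110], [380, 21], [382, 0], [639, 0]] [[1.213, -0.519], [1.214, 0.362], [1.271, 0.516], [2.156, 1.689], [2.636, 2.188], [5.852, 1.258]]
```

View pics/z1.png

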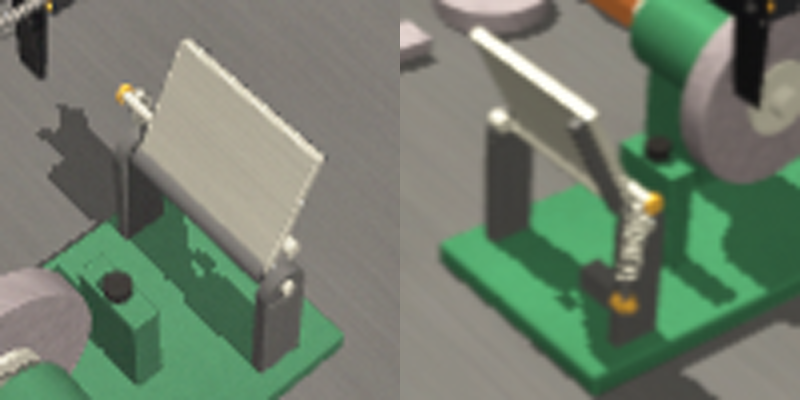

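The crop shows the top-edge corners of the plate at scene (316,190) and (350.5,219), and at side (339,174) and (309,153).

```bash
python3 - <<'E'
from h import *
d=pickle.load(open("d0.pkl","rb"))
S,D=d["scene"],d["side"]
a,ea=tri(ray(S,(316.2,190)),ray(D,(339,174)))
b,eb=tri(ray(S,(350.5,219)),ray(D,(308.8,153)))
print(a,b,ea,eb,np.linalg.norm(a-b))
v=b-a;print("yaw",np.degrees(np.arctan2(-v[0],v[1])))
E
python3 - <<'E'
from workcell import robot, command_gripper, capture
from h import *
from scipy.spatial.transform import Rotation as R
print(R.from_quat(robot.read_state()["tool_rot"]).as_matrix().round(2).tolist())
c=capture("wrist");print(np.round(c["hand_eye"],3).tolist(),c["mtx"][0][0])
command_gripper(0.0)
# look down over bracket
robot.movep([0.56,-0.27,0.33],[0.7071068,0.7071068,0,0])
s=robot.read_state();c=capture("wrist");T=np.eye(4);T[:3,:3]=R.from_quat(s["tool_rot"]).as_matrix();T[:3,3]=s["position"];c["pose"]=T@c["hand_eye"]
S=capture("scene")
pickle.dump((c,S),open("w1.pkl","wb"))
cv2.imwrite("pics/w1.png",c["frame"]);print(s["clock"])
E
```

```text
[0.48487496 0.04511677 0.21010356] [0.48169428 0.17338591 0.21049509] [np.float64(0.0019630611926557996), np.float64(0.001963061192655809)] [np.float64(0.0014829504069156483), np.float64(0.0014829504069155811)] 0.1283091677219118
yaw 1.420467470421762
[[-0.0, 1.0, -0.0], [1.0, 0.0, 0.0], [0.0, -0.0, -1.0]]
[[-0.001, -0.972, -0.236, 0.065], [1.0, -0.001, 0.001, 0.0], [-0.001, -0.236, 0.972, -0.17], [0.0, 0.0, 0.0, 1.0]] 333.87013218003864
2.8167
```

View pics/w1.png

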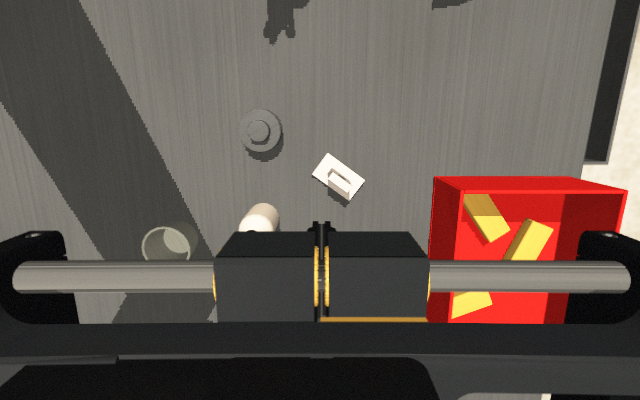

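Bracket in the wrist view is at (338,178), turned about 35°, with the pulley at (260,130) and the bottle at (262,215). I'll measure it, then tip the rest.

```bash
python3 - <<'E'
from h import *
c,S=pickle.load(open("w1.pkl","rb"))
f=c["frame"];m=(f.min(2)>150).astype(np.uint8);m[:, :300]=0;m[:,380:]=0;m[:140]=0;m[215:]=0
k=max(cv2.findContours(m,0,2)[0],key=cv2.contourArea)
P=np.array([onz(c,u,0.008)[:2] for u in cv2.convexHull(k)[:,0]])
r=cv2.minAreaRect((P*1000).astype(np.float32));print(r)
print("pulley",onz(c,(260,130),.034),"bottle",onz(c,(262,213),.11))
E
cat > r.py <<'E'
from workcell import robot, command_gripper, capture, order
from h import *
from scipy.spatial.transform import Rotation as R
def st(): return robot.read_state()
def F(): return np.array(st()["wrist_force"])
def wcap():
    s=st();c=capture("wrist");T=np.eye(4);T[:3,:3]=R.from_quat(s["tool_rot"]).as_matrix();T[:3,3]=s["position"];c["pose"]=T@np.array(c["hand_eye"]);return c
Q=[0,1,0,0]
E
python3 - <<'E'
from r import *
hx,hy,hz=0.521,0.110,0.12
robot.movep([0.43,0.05,0.26],Q)
robot.servo_line([0.43,hy,0.19],v=.15)
f0=F();hit=robot.servo_line([0.50,hy,0.19],v=0.03,threshold=2.5)
p=np.array(st()["position"]);print("hit",hit,p,F()-f0,st()["clock"])
E
```

```text
((585.8404541015625, -290.9375), (40.17164993286133, 70.57553100585938), 53.990020751953125)
pulley [ 0.47695551 -0.22184308  0.034     ] bottle [ 0.48866058 -0.31766564  0.11      ]
hit True [0.46745386 0.10998524 0.18953629] [-1.11999443 -0.31882297  1.35672269] 6.325
```

Run:
```python
from r import *
hx,hy,hz=0.520,0.110,0.12
f0=np.array([0,0,0.]);b=np.radians(25);low=0;mx=0
for th in np.arange(0.06,1.45,0.08):
    a=th-b
    if a<0: x=hx+0.1*np.sin(a)-.010;z=hz+0.07+0.015*th/b
    else: x=hx+0.085*np.sin(a)-.010;z=hz+.085*np.cos(a)
    h=robot.servo_line([x,hy,z],v=0.05,threshold=18)
    f=F();mx=max(mx,abs(f[0]));print(round(th,2),h,f.round(1),round(st()["clock"],2))
    if h: break
    low=low+1 if (mx>4 and np.linalg.norm(f)<1.5) else 0
    if low>=2: break
robot.servo_line([st()["position"][0]-.03,hy,0.27],v=.15)
S,D=capture("scene"),capture("side")
pickle.dump((S,D),open("d2.pkl","wb"))
cv2.imwrite("pics/p2.png",np.hstack([cv2.resize(S["frame"][170:320,220:370],(400,400)),cv2.resize(D["frame"][130:250,290:410],(400,400))]))
```

```text
0.06 False [-16.4   1.3  -2.3] 6.6
0.14 False [-15.6   0.6   0.7] 6.91
0.22 False [-12.8   1.4  -1.9] 7.22
0.3 False [-11.9   0.3  -6.5] 7.54
0.38 False [-10.8   0.3  -7. ] 7.86
0.46 False [-10.4   0.4  -6.4] 8.17
0.54 False [-10.7   0.3  -4.3] 8.45
0.62 False [-9.  -0.5 -3.7] 8.73
0.7 False [-7.6  0.1 -3.3] 9.02
0.78 False [-5.6  0.1 -2.6] 9.3
0.86 False [-3.   0.7 -1. ] 9.58
0.94 False [ 0.9 -0.3  0.5] 9.87
1.02 False [-0.   0.1  0.1] 10.15
```

View pics/p2.png

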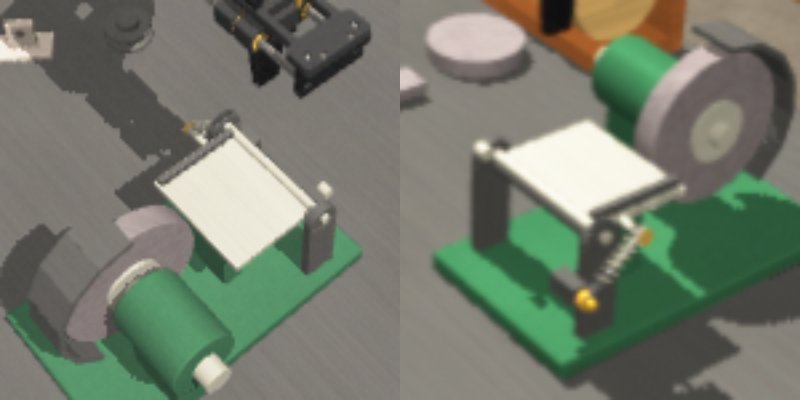

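The rest is down, with the fence on the y-minus side. Next I'll take a wrist look at the plate, measure it, and press.

Run:
```python
from r import *
robot.servo_line([0.63,0.11,0.33],v=.2)
c=wcap();pickle.dump(c,open("w3.pkl","wb"));cv2.imwrite("pics/w3.png",c["frame"])
S,_=pickle.load(open("d2.pkl","rb"))
K=proj(c,[0.57,0.12,0.12]);K2=proj(S,[0.57,0.12,.12]);print(K,K2)
for n,cc,k in(("w",c,K),("s",S,K2)):
    m=(cc["frame"].min(2)>165).astype(np.uint8);m=cv2.morphologyEx(m,cv2.MORPH_OPEN,np.ones((3,3),np.uint8))
    _,l=cv2.connectedComponents(m);g=(l==l[int(k[1]),int(k[0])]).astype(np.uint8)
    q=max(cv2.findContours(g,0,1)[0],key=cv2.contourArea);P=np.array([onz(cc,u,.12)[:2] for u in cv2.convexHull(q)[:,0]])
    r=cv2.minAreaRect((P*1000).astype(np.float32));print(n,r,cv2.boxPoints(r).round(1).tolist())
```

```text
[330.96647309 122.84614622] [309.76583107 244.53555868]
w ((569.123046875, 106.83880615234375), (104.13336181640625, 134.11627197265625), 0.6807716488838196) [[516.2999877929688, 173.3000030517578], [517.9000244140625, 39.20000076293945], [622.0, 40.400001525878906], [620.4000244140625, 174.5]]
s ((569.1771850585938, 116.4248046875), (104.10576629638672, 120.36640930175781), 1.2678368091583252) [[515.7999877929688, 175.39999389648438], [518.5, 55.099998474121094], [622.5, 57.400001525878906], [619.9000244140625, 177.6999969482422]]
```

View pics/w3.png

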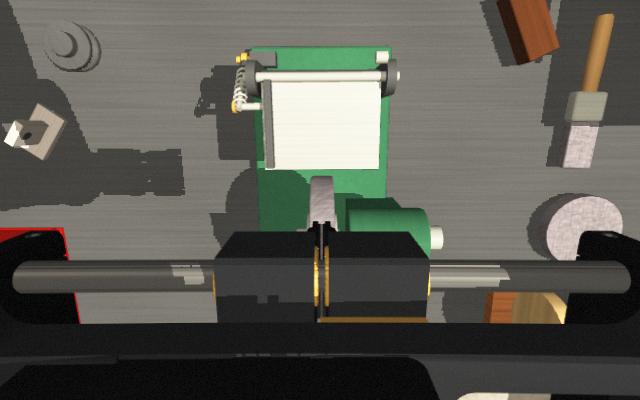

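The wrist view shows the white plate at cols 274–381, rows 82–169, and the fence strip at cols 265–274.

Run:
```python
from r import *
c=pickle.load(open("w3.pkl","rb"));g=c["frame"].min(2).astype(float)
def sub(v,i0,up):
    t=130
    for i in range(len(v)-1):
        if (v[i]<t<=v[i+1] if up else v[i]>=t>v[i+1]): return i0+i+(v[i]-t)/(v[i]-v[i+1])
L=[];Rr=[];B=[]
for r in range(95,163):
    x=sub(g[r,268:285],268,True); x and L.append(onz(c,(x,r),.12))
    x=sub(g[r,365:395],365,False); x and Rr.append(onz(c,(x,r),.12))
for u in range(285,372):
    y=sub(g[155:185,u],155,False); y and B.append(onz(c,(u,y),.12))
for n,A,ax in(("fence",L,0),("yplus",Rr,0),("free",B,1)):
    A=np.array(A);p=np.polyfit(A[:,ax],A[:,1-ax],1);m=A[:,ax].mean();print(n,len(A),"slope deg",np.degrees(np.arctan(p[0])),"at",m,np.polyval(p,m),"res",np.std(A[:,1-ax]-np.polyval(p,A[:,ax])))
# press
robot.servo_line([0.575,0.118,0.20],v=.2);robot.servo_line([0.575,0.118,0.14],v=.12);robot.sleep(.2)
f0=F()
h=robot.servo_line([0.575,0.118,0.112],v=0.012,threshold=8)
for _ in range(4): print(h,(F()-f0).round(2),np.round(st()["position"],4),st()["clock"]);robot.sleep(.1)
```

```text
fence 68 slope deg 0.36504705567164536 at 0.5764009623938078 0.05520806889007558 res 0.00013818211002517494
yplus 68 slope deg 0.3899213718854109 at 0.5765275319761504 0.17421262868330628 res 0.00017532402301346952
free 87 slope deg -0.5565782624406064 at 0.11690838390572064 0.6215399745005636 res 0.00011958563686392258
True [-1.77  0.33  6.83] [0.575  0.118  0.1202] 15.0083
True [-1.65  0.75  5.05] [0.575  0.118  0.1202] 15.1083
True [-1.14  0.89  5.77] [0.5751 0.118  0.1202] 15.2083
True [-1.97  0.42  4.57] [0.575  0.118  0.1202] 15.3083
```

Run:
```python
from r import *
fz=lambda:np.mean([(robot.sleep(.03),F()[2])[1] for _ in range(5)])
z=st()["position"][2];z0=z
for i in range(8):
    v=fz();print(round(v,1),round(st()["position"][2],4))
    if v>9: break
    z-=0.0003;robot.servo_line([0.575,0.118,z],v=.01,threshold=8)
robot.sleep(.4);print("held",fz(),st()["clock"])
robot.servo_line([0.575,0.118,0.23],v=.2);command_gripper(0.05)
# go to bracket; lug thin axis
a=np.radians(53.99-90)  # check below
print(a,st()["clock"])
S=capture("side");cv2.imwrite("pics/s4.png",S["frame"])
```

```text
6.1 0.1202
5.8 0.1202
8.2 0.1201
11.1 0.1201
held 11.001242530921228 17.3917
-0.628493063643158 19.0583
```

The press is done, held at 11 N. Now I'll look at the bracket and bottle from above, in the grasp orientation.

Run:
```python
from r import *
q=(R.from_euler("z",-36,degrees=True)*R.from_quat(Q)).as_quat()
off=np.array([np.cos(np.radians(-36)),np.sin(np.radians(-36))])*0.04
p=[0.5858+off[0],-0.2909+off[1],0.27]
robot.movep([0.575,0.0,0.27],Q);robot.movep(p,q)
print(st()["joint_pos"],st()["clock"])
c=wcap();pickle.dump(c,open("w5.pkl","wb"));cv2.imwrite("pics/w5.png",c["frame"])
```

```text
[-5.63588300e-01  5.50450769e-01  1.30002310e+00  2.87449529e-04
  1.29130633e+00 -1.50831467e+00] 20.8833
```

View pics/w5.png

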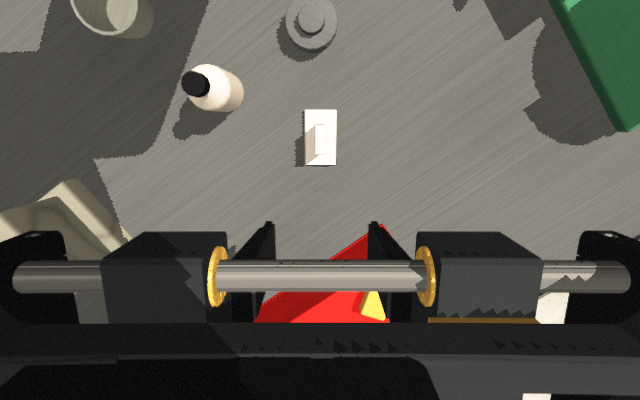

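The bracket foot spans (305–337, 110–166), square to the tool. The bottle cap is at (196,83) and the pulley at (311,20).

Run:
```python
from r import *
c=pickle.load(open("w5.pkl","rb"));f=c["frame"]
m=np.zeros(f.shape[:2],np.uint8);m[100:175,295:345]=(f[100:175,295:345].min(2)>150)
k=max(cv2.findContours(m,0,1)[0],key=cv2.contourArea)
P=np.array([onz(c,u,0.008)[:2] for u in cv2.convexHull(k)[:,0]])
r=cv2.minAreaRect((P*1000).astype(np.float32));print(r)
b=onz(c,(196,82),.11)[:2];pl=onz(c,(311,18),.034)[:2]
ctr=np.array([.5858,-.2909])
for n,x in(("bottle",b),("pulley",pl)):
    d=x-ctr;a=np.radians(-36);print(n,x,"along long",d@[np.cos(a),np.sin(a)],"along short",d@[-np.sin(a),np.cos(a)])
```

```text
((585.6700439453125, -290.85784912109375), (40.02613830566406, 69.42240142822266), 54.69280242919922)
bottle [ 0.47194771 -0.35152194] along long -0.05647575239436932 along short -0.11596487591419315
pulley [ 0.47413123 -0.22251007] along long -0.13054052478259343 along short -0.010308638378193449
```

Run:
```python
from r import *
q=(R.from_euler("z",-35.6,degrees=True)*R.from_quat(Q)).as_quat()
qp=(R.from_euler("z",0.45,degrees=True)*R.from_quat(Q)).as_quat()
x,y=.5858,-.2909
robot.servo_line([x,y,.12],attitude=q,v=.2)
robot.servo_line([x,y,.020],v=.08,threshold=6)
print(st()["position"])
command_gripper(0.0);s=st();print("gap",s["finger_gap"],s["finger_force"],s["clock"])
robot.servo_line([x,y,.27],v=.2)
print("gap",st()["finger_gap"])
robot.movep([.5715,.103,.27],qp);robot.servo_line([.5715,.103,.16],v=.15);robot.sleep(.2)
f0=F();robot.servo_line([.5715,.103,.146],v=.03)
h=robot.servo_line([.5715,.103,.135],v=.01,threshold=3)
robot.sleep(.2);print(h,st()["position"],(F()-f0).round(2),F().round(2),np.round(st()["torque"],2),st()["clock"],st()["finger_gap"])
```

```text
[ 0.58604984 -0.29102397  0.02053629]
gap 0.01145997209935012 29.992311000823975 23.9583
gap 0.011851114839568126
True [0.57151974 0.10296242 0.13979284] [-0.47  1.22  8.45] [-0.67 -0.02  5.19] [0.16 0.07 0.04] 29.4083 0.011847620785006091
```

Run:
```python
from r import *
p=np.array(st()["position"]);z=p[2]
for i in range(6):
    robot.sleep(.1);f=F()
    if f[2]<0: break
    z+=.0003;robot.servo_line([p[0],p[1],z],v=.01)
print("z",z,F().round(2))
robot.servo_line([.5713,.082,z],v=.03);f1=F();print("slid",f1.round(2),st()["position"])
h=robot.servo_line([.5713,.066,z],v=.008,threshold=6)
for _ in range(3): robot.sleep(.1);s=st();print(h,F().round(2),np.round(s["torque"],2),np.round(s["position"],4),s["clock"])
```

```text
z 0.14009283926519883 [-0.04  0.64 -1.87]
slid [-0.06  0.51 -2.8 ] [0.57130227 0.08203315 0.14010858]
True [0.19 1.05 3.32] [ 0.41 -0.07  0.  ] [0.5711 0.0766 0.1398] 31.7667
True [-0.45  1.38  4.43] [ 0.38 -0.12 -0.05] [0.5711 0.0766 0.1397] 31.8667
True [0.05 1.49 6.11] [ 0.37 -0.11 -0.08] [0.5711 0.0766 0.1398] 31.9667
```

Run:
```python
from r import *
def favg(): return np.mean([(robot.sleep(.03),F())[1] for _ in range(4)],0)
x=.5711;z=.1401;y=st()["position"][1]
robot.servo_line([x,y,z],v=.01);f=favg();print(f.round(1))
for i in range(16):
    y-=.0004;robot.servo_line([x,y,z],v=.008);f=favg();s=st()
    print(round(y,4),np.round(s["position"][1:],4),f.round(1),np.round(s["torque"],2))
    if f[1]>6.5: break
    if f[2]>3: z+=.0002
print(st()["clock"])
```

```text
[ 0.   1.1 -1.2]
0.0762 [0.0765 0.1399] [-0.1  5.1 -3.7] [ 1.25 -0.11 -0.12]
0.0758 [0.0765 0.1399] [ 0.9  7.8 -3.3] [ 1.73 -0.14 -0.17]
33.1167
```

Run:
```python
from r import *
robot.sleep(.4);print(F().round(1))
command_gripper(0.04)
p=st()["position"];robot.servo_line([p[0],p[1],.22],v=.15);robot.servo_line([.64,.10,.30],v=.2)
c=wcap();pickle.dump(c,open("w6.pkl","wb"))
g=c["frame"];S=capture("scene");D=capture("side")
cv2.imwrite("pics/p6.png",np.vstack([np.hstack([cv2.resize(g[20:220,240:440],(400,400)),cv2.resize(D["frame"][130:230,300:400],(400,400))])]))
print(st()["clock"])
```

```text
[ 0.6  8.2 -3.2]
35.7417
```

View pics/p6.png

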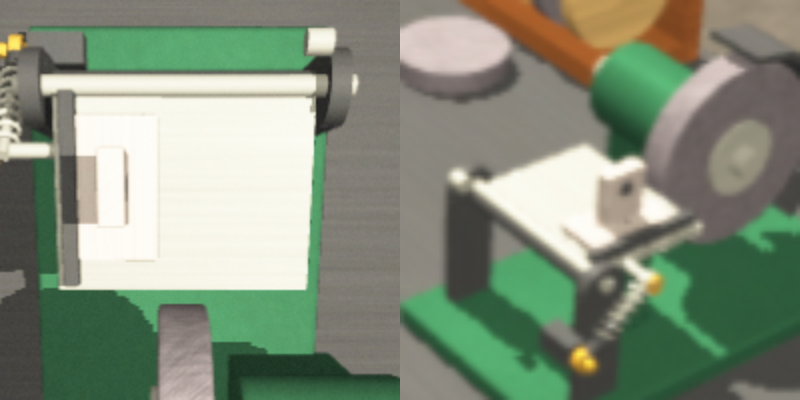

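Bracket stands upright against the fence (foot at crop cols 76–158, rows 115–260). I'll check that it is parallel and centred numerically.

Run:
```python
from r import *
c=pickle.load(open("w6.pkl","rb"));g=c["frame"].astype(float).sum(2)
def line(rows,lo,hi,z,sgn,ax=0):
    A=[]
    for r in rows:
        v=(g[r,lo:hi] if ax==0 else g[lo:hi,r]);d=sgn*np.diff(cv2.GaussianBlur(v[None],(3,1),0)[0]);i=int(np.argmax(d))
        j=np.arange(max(i-1,0),min(i+2,len(d)));w=np.clip(d[j],0,None);u=lo+(j@w)/w.sum()+.5
        A.append(onz(c,(u,r) if ax==0 else (r,u),z))
    A=np.array(A);s=A[:,ax];t=A[:,1-ax];k=np.abs(t-np.median(t))<.002;p=np.polyfit(s[k],t[k],1);return k.sum(),np.degrees(np.arctan(p[0])).round(2),np.polyval(p,s.mean()).round(4),(t[k]-np.polyval(p,s[k])).std().round(5)
print("foot y+",line(range(84,145),312,325,.128,-1))
print("fence right end zone",line(list(range(70,76))+list(range(152,160)),272,284,.12,1))
print("plate y+",line(range(75,160),388,402,.12,-1))
print("free",line(range(330,385),158,172,.12,-1,1))
print("foot x hi",line(range(290,316),143,156,.128,-1,1))
print("foot x lo",line(range(284,316),70,85,.128,1,1))
print("lug y+ top",line(range(96,130),298,308,.17,-1))
```

```text
foot y+ (np.int64(61), np.float64(0.17), np.float64(0.0953), np.float64(4e-05))
fence right end zone (np.int64(14), np.float64(0.36), np.float64(0.0558), np.float64(0.00012))
plate y+ (np.int64(85), np.float64(0.44), np.float64(0.1738), np.float64(0.00019))
free (np.int64(55), np.float64(-0.3), np.float64(0.6214), np.float64(1e-05))
foot x hi (np.int64(26), np.float64(-2.15), np.float64(0.605), np.float64(0.00024))
foot x lo (np.int64(32), np.float64(-0.2), np.float64(0.5367), np.float64(7e-05))
lug y+ top (np.int64(34), np.float64(0.61), np.float64(0.0815), np.float64(5e-05))
```

Run:
```python
from r import *
print(order.sign_off(),st()["clock"])
```

```text
the job is handed in; nothing more can be done
the job is handed in; nothing more can be done
```

The job is handed in at about 36 s: the rest snapped down and was pressed home at about 11 N, and the bracket stands mid-length and flush at the fence (parallel within about 0.2°, pressed at about 7–8 N, released), with nothing else on the bench handled.

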